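# Load a power module fins up in the test fixture and set its load fader

### The job

Put the black power module into the nest of the blue test fixture with its aluminium fins up, so that its copper contact side sits flat on the nest floor, and let go of it. Then slide the fixture's load fader until the white line on its grip is in line with the green marker beside the track. Leave the tape roll, the multimeter and the screwdriver where they lie.

Things in the scene. Friction and masses are not known exactly. Their poses are not given: they have to be found in the camera images.
- module: Power module, block 46 (x) by 60 (y) by 46 (z) mm: black plastic at z 0-26, aluminium fins along y at z 26-46 (grips as if solid). Origin: centre of the flat contact face with two copper strips; z points from there to the fins. Starts lying on a 60 by 46 side (x axis upright), fins roughly towards +y (the robot's left); about 0.2 kg. May be seated either way round.
- fixture: Blue test fixture, fixed to the bench: a box 220 (x) by 260 (y) by 30 (z) mm, origin at the centre of its underside, x away from the robot at yaw 0. The nest is on its -y half, the fader track runs along x on its +y half (75 mm from the middle; aluminium housing 170 by 40 mm, its top 44 mm above the bench).
- nest (a point): Centre of the nest floor, 30 mm above the bench (flush with the fixture's top), axes as the fixture's. The nest is a rectangle 64 (x) by 50 (y) mm inside a black rim 9 mm high and 8 mm thick.
- fader_top (a point): Centre of the top of the fader grip: a black block 20 (x, along the track) by 28 (y) by 40 (z) mm with a white line across its middle; its top is 84.5 mm above the bench. Axes as the fixture's.
- fader (a joint): Fader position along its track, 0 (end near the robot) to 0.12 m, growing along the fixture's +x. It takes about 2 N to slide and stays where it is left.
- marker: Green marker tab on the fixture beside the track (+y side), fixed: 6 (x, along the track) by 24 (y) by 10 (z) mm, origin at the centre of its underside, axes as the fixture's. The fader is set when fader_top has the same x in the fixture's frame as the marker.
- tape: Roll of blue tape lying flat, 84 mm across, 36 mm high, origin at the centre of its underside. Leave it alone.
- multimeter: Yellow multimeter lying on its back, 150 (x) by 78 (y) by 34 mm, origin at the centre of its underside. Leave it alone.
- screwdriver: Screwdriver with a red handle, 170 mm long, lying along its x axis, handle to -x, up to 26 mm thick; origin under its middle. Leave it alone.
Things that resemble listed ones, but are neither listed nor needed, are in the scene too. Of the things that look like the module, the middle-sized one is meant.

How it is judged:
By the outcome, as a careful person would: the job done as asked, in the order asked, and still so for the second after the job is handed in, with the robot touching nothing.
It also fails if it takes over 64 s, if anything falls off the work surface, if the arm or the gripper's body presses on something with over 40 N, if the wrist force passes 120 N, or if a joint passes its speed limit or range.

### The arm

A 6-joint arm with a two-finger parallel gripper is mounted at the origin on the work surface. World frame = base frame: x ahead of the robot, y to its left, z up, the work surface at z = 0. Lengths are in mm, angles in degrees, forces in N, time in s.
With the tool pointing down it reaches from about 300 to 850 mm from the base axis. Payload 4.2 kg.
Tool frame: the origin (TCP) lies at the very end of the fingers, on their centre line; the grasp point (between the pads) lies 19 mm behind it (env.grip_point_offset is the distance from the TCP to the grasp point, in mm); z points along the fingers, y is the line along which they close (so a half turn about z gives the same grasp; the last joint's range is limited). The gripper opens to 91 mm and grips with 3 to 60 N. Pads are 32 mm wide; open, the fingers measure 118 mm over their backs; the gripper's body (76 mm by 178 mm) begins 60 mm behind the grasp point.
Start: joints at [-70.015, 18.312, 89.639, -0, 72.044, -1.146], TCP at [207.29, -536.353, 213.976] pointing down, gripper open.
Joint ranges: [-177.97, 177.97], [-48.28, 115.42], [12.27, 149.76], [-77.06, 257.06], [2.81, 150.46], [-146.56, 146.56]. Speed limits (degrees/s): [147.25, 147.25, 180, 180, 180, 180].

### API

Orientations are given as [roll, pitch, yaw] about the fixed x, y, z axes, in that order (R = Rz(yaw) Ry(pitch) Rx(roll)).
In Python, from workcell import env gives the robot as it stands. The module is installed in compiled form; this text tells all that it offers.
- The arm moves only by the tool arm_command, never from a script. Its argument "rows" is a list of rows, each an object with "delta_pos": the shift along the tool's x, y, z in mm, a list of three; "roll": the turn about the tool's z in units of 5 degrees (1.0 is 5 degrees); "jaw": the opening in per cent of the stroke, from 0 (shut) to 100 (fully open). A call has 1 to 20 rows; each row is the pose to reach, as a shift and turn from the pose commanded when the call began, along the tool's axes at that moment; what a row does not reach only later rows make up. A row lasts 1/12 s, in which the tool goes at most 41.7 mm and 7.16 degrees, less where a joint would pass 70% of its speed; a pose out of reach is approached as far as the arm can. A call with a gripper value outside its range is refused whole. The fingers move at their own pace and stop on an object; "squeeze" is the grip in N (left out, the last holds). Time passes only in rows, so rows that repeat a pose let the fingers close. It gives the time, the measured TCP pose, the force, the opening and the grip force at its end, in the units of the state.
- env.state(): the state, without advancing time (a new reading comes with each control period).
- env.grab_frame(name): name is "side" or "top"; returns a dict with "img" (420x560x3 uint8, blue, green, red), "z_map" (420x560 float32, mm along the optical axis (not along the pixel's ray), 0 where there is no reading), "fov_y" (degrees; the focal length in pixels is half the picture's height over the tangent of half this angle, whatever the lens; pixels are square), "cx", "cy" (the principal point, pixels), "R" (3x3) and "t" (3): a world point X has camera coordinates R X + t. Camera axes: x right, y down, z forward; pixel columns grow to the right and rows downward; lengths in mm; the calibration is good to about 2 mm. A picture is of the moment at which its call begins.
- env.job_done(): hands the job in; it is judged then, once.
The state is a dict: "time_s": time; "qpos": joint angles; "qvel": joint speeds; "effort": joint torques, N m; "ee_pos": TCP position; "ee_rot": TCP orientation; "force": force on the tool from outside, world axes, zero at the start; "torque": the same for the moment, N m; "gripper_width": finger opening in mm; "gripper_force": force on a finger pad.
Only numpy, scipy, OpenCV 4.12 (cv2) and the standard library are available. Lean on these libraries where they do the work, as an engineer would, in place of code of your own. Each camera call takes 0.05 s, during which the arm holds its last target. There are 200 camera calls.

## Working session

There is one attempt and no reset: what is moved stays moved. The work goes in short steps, Python scripts to look and compute and a tool call to move; the robot and the scene stay as the last step left them, time stands still between calls to the robot, and variables do not carry over. Pictures are saved under pics/ and viewed, at most 10 in all, crops included, and the job is handed in when it is done.

Besides the shell and the picture viewer there is one more tool, called after "Request:" as name(argument=value, ...), one argument or row to a line, values as JSON. arm_command: Moves the arm, as the interface text tells. Its arguments: {"type":"object","properties":{"rows":{"type":"array"},"squeeze":{"type":"number"}},"required":["rows"]}

```bash
mkdir -p pics; cat > h.py <<'E'
import numpy as np, cv2
from workcell import env
def grab(n,save=None):
    f=env.grab_frame(n)
    if save: cv2.imwrite('pics/'+save,f['img'])
    return f
def cloud(f):
    h,w=f['z_map'].shape; F=h/2/np.tan(np.radians(f['fov_y'])/2)
    v,u=np.mgrid[:h,:w]; z=f['z_map']
    P=np.stack([(u-f['cx'])/F*z,(v-f['cy'])/F*z,z],-1)
    W=(P-np.array(f['t']))@np.array(f['R']); W[z<=0]=np.nan
    return W
E
python3 - <<'E'
from h import *
for n in ('top','side'):
    f=grab(n,n+'1.png'); print(n,f['fov_y'],f['cx'],f['cy'],-np.array(f['R']).T@f['t'],np.round(f['R'],2).tolist())
    np.savez(n+'1.npz',W=cloud(f),img=f['img'])
print(env.state())
E
```

```text
top 47.57723938661317 284.25972318059297 205.61818015784434 [ 412.68339034  -18.64689966 1377.0310792 ] [[0.02, -1.0, 0.01], [-0.99, -0.02, -0.14], [0.14, -0.01, -0.99]]
side 46.86586625610398 270.16282449424347 211.32045968002856 [291.03979353 642.00730322 942.56389298] [[-0.91, -0.42, 0.0], [-0.33, 0.7, -0.64], [0.27, -0.58, -0.77]]
{'time_s': 0.1, 'qpos': array([-7.00165100e+01,  1.83467413e+01,  8.96989512e+01, -1.67645922e-04,
        7.20441058e+01, -1.14633642e+00]), 'qvel': array([ 0.08585089, -0.08902908, -0.12413234,  0.00407523,  0.04019102,
        0.03577184]), 'effort': array([-9.54351606e-06, -4.13333702e+01, -2.32510418e+01,  7.28037511e-02,
        4.21670463e-02, -4.24679445e-05]), 'ee_pos': array([ 207.11927221, -535.91846976,  213.2199056 ]), 'ee_rot': array([-1.79910217e+02, -1.63713692e-03,  2.11298770e+01]), 'force': array([-0.29408328, -0.1358045 ,  0.18161929]), 'torque': array([-0.01411489, -0.01780942, -0.04744165]), 'gripper_force': 0.0, 'gripper_width': 91.49931740331746}
```

View pics/top1.png

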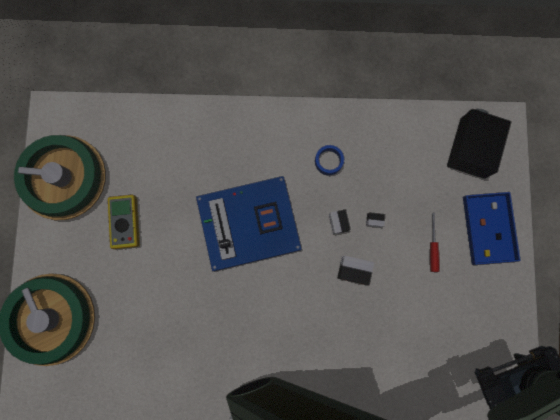

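View pics/side1.png

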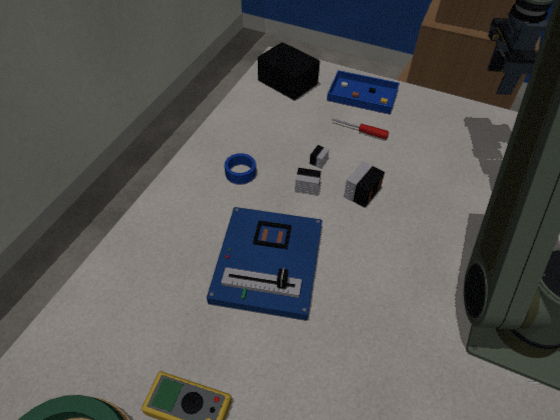

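The middle-sized module is at top px (341,221), with its fins to the left (+y). The small lookalike is at (376,219) and the large one at (355,270). The fixture is centred near (248,223), with the nest at (268,217), the fader grip at (225,243) and the green marker at (207,220).

```bash
cat >> h.py <<'E'
def rays(f,uv,z):
    """pixels -> world points on plane height z"""
    F=f['img'].shape[0]/2/np.tan(np.radians(f['fov_y'])/2); R=np.array(f['R']); c=-R.T@f['t']
    uv=np.atleast_2d(uv).astype(float)
    d=np.c_[(uv[:,0]-f['cx'])/F,(uv[:,1]-f['cy'])/F,np.ones(len(uv))]@R
    return c+d*((z-c[2])/d[:,2])[:,None]
def rect(P):
    r=cv2.minAreaRect(np.float32(P[:,:2])); return np.round(r[0],1),np.round(r[1],1),round(r[2],1)
def blob(mask,near,box):
    u,v=near; m=np.zeros_like(mask,np.uint8); m[v-box:v+box,u-box:u+box]=mask[v-box:v+box,u-box:u+box]
    n,l,s,c=cv2.connectedComponentsWithStats(m)
    k=1+np.argmax(s[1:,4]); vv,uu=np.where(l==k); return np.c_[uu,vv]
E
python3 - <<'E'
from h import *
for n,mod,fx,mk in (('top',(341,221),(248,223),(207,220)),('side',(308,181),(268,262),(244,294))):
    f=grab(n); W=cloud(f); img=f['img']; Z=W[...,2]; hsv=cv2.cvtColor(img,cv2.COLOR_BGR2HSV)
    print(n,'bench z',np.nanmedian(Z))
    p=blob((Z>36)&(Z<56),mod,26); Q=W[p[:,1],p[:,0]]; print('module top',len(p),np.median(Q,0).round(1),rect(rays(f,p,46)))
    g=img[p[:,1],p[:,0]].mean(1); R=rays(f,p,46)
    print(' bright',R[g>110].mean(0).round(1),'dark',R[g<60].mean(0).round(1))
    p=blob((hsv[...,0]>100)&(hsv[...,0]<125)&(hsv[...,1]>150),fx,65); print('fixture',len(p),rect(rays(f,p,30)))
    hull=cv2.convexHull(np.int32(p)); print(' hull rect',rect(rays(f,hull[:,0],30)))
    p=blob((hsv[...,0]>40)&(hsv[...,0]<85)&(hsv[...,1]>100),mk,10); print('marker',len(p),rays(f,p,40).mean(0).round(1))
    p=blob((Z>72)&(Z<100),fx,60); print('fader',len(p),rays(f,p,84.5).mean(0).round(1),rect(rays(f,p,84.5)),np.median(W[p[:,1],p[:,0]],0))
    p=blob((hsv[...,0]<20)&(hsv[...,1]>90)&(Z>20)&(Z<45),(268,217) if n=='top' else (272,235),20); print('copper',len(p),rect(rays(f,p,30)))
E
```

```text
top bench z -1.3856656049661562
module top 356 [ 565.4 -183.6   45.3] (array([ 565.9, -183.3]), array([60.3, 46.8]), 13.3)
 bright [ 563.7 -169.8   46. ] dark [ 567.3 -193.2   46. ]
fixture 4898 (array([556.5,  76. ]), array([214.8, 253.6]), 14.8)
 hull rect (array([556.5,  76. ]), array([214.8, 253.6]), 14.8)
marker 18 [559.8 188.8  40. ]
fader 78 [494.5 135.7  84.5] (array([494.7, 135.8]), array([19.8, 28.1]), 15.3) [494.24040244 135.46145968  83.09248777]
copper 33 (array([554.9,  16.1]), array([ 8.3, 29.6]), 15.3)
side bench z 1.3846182738099944
module top 363 [ 564.8 -178.9   47.6] (array([ 565.2, -179.7]), array([60.6, 57.4]), 13.0)
 bright [ 565.2 -172.7   46. ] dark [ 570.  -195.5   46. ]
fixture 6970 (array([557. ,  82.1]), array([216.7, 269.4]), 14.8)
 hull rect (array([557. ,  82.1]), array([216.7, 269.4]), 14.8)
marker 34 [560.7 190.5  40. ]
fader 140 [493.8 140.6  84.5] (array([493.9, 139.9]), array([20.4, 35.7]), 15.9) [493.9865024  141.0448439   84.90043003]
copper 41 (array([591.5,  23.5]), array([ 8.1, 32.7]), 14.4)
```

Request:
arm_command(
  rows=[
    {"delta_pos":[465.5,-226.4,110],"roll":-16.44,"jaw":100},
    {"delta_pos":[465.5,-226.4,110],"roll":-16.44,"jaw":100},
    {"delta_pos":[465.5,-226.4,110],"roll":-16.44,"jaw":100},
    {"delta_pos":[465.5,-226.4,110],"roll":-16.44,"jaw":100},
    {"delta_pos":[465.5,-226.4,110],"roll":-16.44,"jaw":100},
    {"delta_pos":[465.5,-226.4,110],"roll":-16.44,"jaw":100},
    {"delta_pos":[465.5,-226.4,110],"roll":-16.44,"jaw":100},
    {"delta_pos":[465.5,-226.4,110],"roll":-16.44,"jaw":100},
    {"delta_pos":[465.5,-226.4,110],"roll":-16.44,"jaw":100},
    {"delta_pos":[465.5,-226.4,110],"roll":-16.44,"jaw":100},
    {"delta_pos":[465.5,-226.4,110],"roll":-16.44,"jaw":100},
    {"delta_pos":[465.5,-226.4,110],"roll":-16.44,"jaw":100},
    {"delta_pos":[465.5,-226.4,110],"roll":-16.44,"jaw":100},
    {"delta_pos":[465.5,-226.4,110],"roll":-16.44,"jaw":100},
    {"delta_pos":[465.5,-226.4,110],"roll":-16.44,"jaw":100},
    {"delta_pos":[465.5,-226.4,110],"roll":-16.44,"jaw":100},
    {"delta_pos":[465.5,-226.4,110],"roll":-16.44,"jaw":100},
    {"delta_pos":[465.5,-226.4,110],"roll":-16.44,"jaw":100},
  ],
)

```text
time_s: 1.7
ee_pos: [559.2, -158.5, 104.4]
ee_rot: [180.0, 0.0, 103.2]
force: [-0.2, 0.1, 0.4]
gripper_width: 91.2
gripper_force: 0.0
```

Request:
arm_command(
  rows=[
    {"delta_pos":[1.5,0,30],"roll":0,"jaw":100},
    {"delta_pos":[1.5,0,60],"roll":0,"jaw":100},
    {"delta_pos":[1.5,0,80],"roll":0,"jaw":100},
    {"delta_pos":[1.5,0,89],"roll":0,"jaw":100},
    {"delta_pos":[1.5,0,89],"roll":0,"jaw":100},
    {"delta_pos":[1.5,0,89],"roll":0,"jaw":100},
    {"delta_pos":[1.5,0,89],"roll":0,"jaw":40},
    {"delta_pos":[1.5,0,89],"roll":0,"jaw":40},
    {"delta_pos":[1.5,0,89],"roll":0,"jaw":40},
    {"delta_pos":[1.5,0,89],"roll":0,"jaw":40},
    {"delta_pos":[1.5,0,89],"roll":0,"jaw":40},
    {"delta_pos":[1.5,0,89],"roll":0,"jaw":40},
    {"delta_pos":[1.5,0,89],"roll":0,"jaw":40},
    {"delta_pos":[1.5,0,89],"roll":0,"jaw":40},
  ],
  squeeze=4,
)

```text
time_s: 2.87
ee_pos: [560.2, -156.0, 15.6]
ee_rot: [179.9, 0.0, 103.3]
force: [0.9, 1.0, 3.8]
gripper_width: 59.9
gripper_force: 4.0
```

Request:
arm_command(
  rows=[
    {"delta_pos":[-3,0,-3.5],"roll":0,"jaw":40},
    {"delta_pos":[-6,0,-6.5],"roll":0,"jaw":40},
    {"delta_pos":[-9.6,0,-9.2],"roll":0,"jaw":40},
    {"delta_pos":[-13,0,-12],"roll":0,"jaw":40},
    {"delta_pos":[-17,0,-14],"roll":0,"jaw":40},
    {"delta_pos":[-21,0,-16],"roll":0,"jaw":40},
    {"delta_pos":[-25,0,-17.5],"roll":0,"jaw":40},
    {"delta_pos":[-29,0,-18.5],"roll":0,"jaw":40},
    {"delta_pos":[-34,0,-19.5],"roll":0,"jaw":40},
    {"delta_pos":[-34,0,-19.5],"roll":0,"jaw":40},
    {"delta_pos":[-34,0,-19.5],"roll":0,"jaw":40},
  ],
)

```text
time_s: 3.78
ee_pos: [567.4, -189.3, 34.4]
ee_rot: [180.0, -0.0, 103.3]
force: [-0.4, -1.1, -3.2]
gripper_width: 60.1
gripper_force: 4.0
```

```bash
python3 - <<'E'
from h import *
f=grab('side'); a=cv2.resize(f['img'][120:240,230:430],None,fx=3.5,fy=3.5,interpolation=cv2.INTER_CUBIC); cv2.imwrite('pics/s2.png',a)
E
```

```text
(no output)
```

View pics/s2.png

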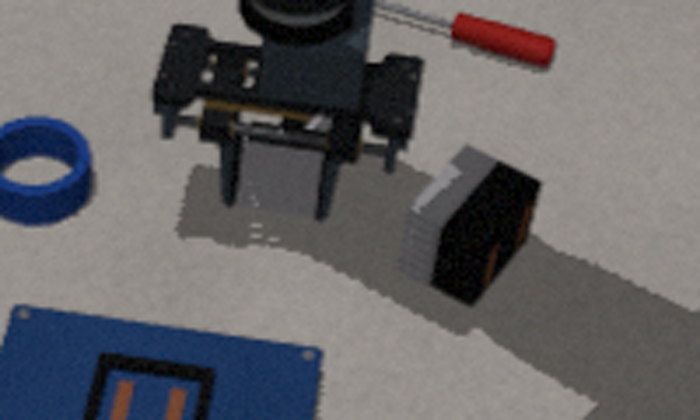

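The crop shows the module between the fingers at px (245–325, 150–215), with the fin end towards the camera. Its tilt isn't clear, so I'll fit a plane to the depth.

```bash
cat >> h.py <<'E'
def heldplane(f,box):
    """normal/extent of the bright (fin) face within box (u0,u1,v0,v1)"""
    W=cloud(f); u0,u1,v0,v1=box; P=W[v0:v1,u0:u1].reshape(-1,3); g=f['img'][v0:v1,u0:u1].reshape(-1,3)
    k=np.isfinite(P[:,0]); P=P[k]
    c=np.median(P,0); k=np.linalg.norm(P-c,axis=1)<30; P=P[k]; c=P.mean(0)
    n=np.linalg.svd(P-c)[2][2]; n*=np.sign(n[2]) or 1
    return c.round(1),n.round(2),len(P),np.abs((P-c)@n).mean().round(1),np.percentile(P[:,2],[2,98]).round(1)
E
python3 - <<'E'
from h import *
f=grab('side'); print(heldplane(f,(302,320,165,178)))
W=cloud(f)
for v in range(156,196,3): print(v,W[v,311].round(0),f['img'][v,311])
E
```

```text
(array([ 565.6, -197.4,   50.3]), array([-0.24,  0.96,  0.13]), 233, np.float64(2.2), array([28.6, 68.4]))
156 [ 583. -241.   58.] [6 6 4]
159 [ 554. -158.  133.] [46 45 43]
162 [ 572. -213.   66.] [67 65 65]
165 [ 568. -203.   66.] [87 83 86]
168 [ 566. -201.   58.] [82 81 83]
171 [ 565. -199.   50.] [84 81 81]
174 [ 564. -199.   38.] [82 81 81]
177 [ 561. -193.   34.] [82 80 81]
180 [ 560. -191.   25.] [83 80 83]
183 [ 562. -201.    3.] [88 91 94]
186 [ 559. -192.    2.] [84 86 89]
189 [ 554. -182.    2.] [86 91 93]
192 [ 551. -173.    1.] [144 147 151]
195 [ 546. -162.    3.] [140 145 150]
```

The module stayed rigid in the grip: its fin face is still near vertical and its bottom is about 20 mm up. I'll brace its lower contact edge against the fixture's +y wall to turn it in the jaws.

Request:
arm_command(
  rows=[
    {"delta_pos":[0,0,-40],"roll":0,"jaw":40},
    {"delta_pos":[0,0,-70],"roll":0,"jaw":40},
    {"delta_pos":[30,0.5,-100],"roll":0,"jaw":40},
    {"delta_pos":[65,1,-105],"roll":-0.3,"jaw":40},
    {"delta_pos":[103,1.5,-105],"roll":-0.3,"jaw":40},
    {"delta_pos":[142,2,-105],"roll":-0.3,"jaw":40},
    {"delta_pos":[181,2,-105],"roll":-0.3,"jaw":40},
    {"delta_pos":[220,3,-105],"roll":-0.3,"jaw":40},
    {"delta_pos":[260,3,-105],"roll":-0.3,"jaw":40},
    {"delta_pos":[300,4,-105],"roll":-0.3,"jaw":40},
    {"delta_pos":[340,4,-105],"roll":-0.3,"jaw":40},
    {"delta_pos":[378,5,-105],"roll":-0.3,"jaw":40},
    {"delta_pos":[410,5,-105],"roll":-0.3,"jaw":40},
    {"delta_pos":[432,5,-105],"roll":-0.3,"jaw":40},
    {"delta_pos":[446,5,-105],"roll":-0.3,"jaw":40},
    {"delta_pos":[450,5,-105],"roll":-0.3,"jaw":40},
    {"delta_pos":[450,5,-105],"roll":-0.3,"jaw":40},
    {"delta_pos":[450,5,-70],"roll":-0.3,"jaw":40},
    {"delta_pos":[450,5,-70],"roll":-0.3,"jaw":40},
    {"delta_pos":[450,5,-70],"roll":-0.3,"jaw":40},
  ],
  squeeze=15,
)

```text
time_s: 5.55
ee_pos: [467.3, 248.3, 103.3]
ee_rot: [-179.7, 0.1, 104.8]
force: [0.2, 0.3, -2.5]
gripper_width: 60.1
gripper_force: 15.0
```

```bash
python3 - <<'E'
from h import *
f=grab('side'); F=210/np.tan(np.radians(f['fov_y'])/2); p=np.array(f['R'])@np.array(env.state()['ee_pos'])+f['t']; u,v=int(F*p[0]/p[2]+f['cx']),int(F*p[1]/p[2]+f['cy']); print(u,v)
v0=max(0,v-70);u0=max(0,u-80)
cv2.imwrite('pics/s3.png',cv2.resize(f['img'][v0:v0+130,u0:u0+170],None,fx=4,fy=4,interpolation=cv2.INTER_CUBIC))
W=cloud(f); print(v0,u0)
for k in range(v-25,v+30,4): print(k,W[k,u].round(0),f['img'][k,u])
E
```

```text
271 318
248 191
293 [459. 272. 243.] [41 35 33]
297 [460. 271. 228.] [34 30 22]
301 [460. 271. 214.] [27 49 59]
305 [475. 238. 134.] [88 84 86]
309 [456. 278. 201.] [49 46 47]
313 [473. 242. 112.] [92 89 91]
317 [472. 242.  96.] [94 89 93]
321 [488. 207.   4.] [92 92 95]
325 [485. 214.   2.] [ 98 102 103]
329 [481. 222.   0.] [91 96 96]
333 [477. 231.   1.] [ 96  99 101]
337 [473. 240.   4.] [147 152 156]
341 [470. 247.   2.] [140 145 150]
345 [466. 254.  -0.] [110 113 117]
```

View pics/s3.png

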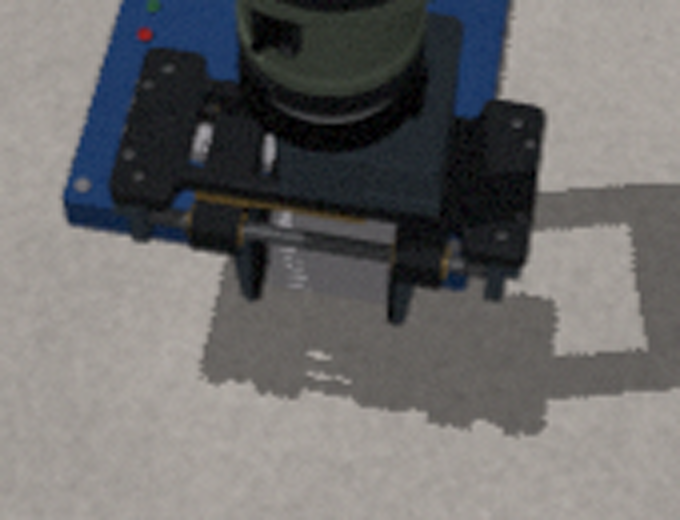

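The fin face sits above the shadow at about crop px (330,260), still near vertical. The fixture edge is visible behind it. Next I lower it and push in an arc.

Request:
arm_command(
  rows=[
    {"delta_pos":[0,0,30],"roll":0,"jaw":40},
    {"delta_pos":[0,0,55],"roll":0,"jaw":40},
    {"delta_pos":[0,0,64],"roll":0,"jaw":40},
    {"delta_pos":[0,0,64],"roll":0,"jaw":40},
    {"delta_pos":[-4,0,64],"roll":0,"jaw":40},
    {"delta_pos":[-7,0,63],"roll":0,"jaw":40},
    {"delta_pos":[-10,0,60],"roll":0,"jaw":40},
    {"delta_pos":[-13,0,58],"roll":0,"jaw":40},
    {"delta_pos":[-17,0,55],"roll":0,"jaw":40},
    {"delta_pos":[-21,0,52],"roll":0,"jaw":40},
    {"delta_pos":[-25,0,50],"roll":0,"jaw":40},
    {"delta_pos":[-30,0,48],"roll":0,"jaw":40},
    {"delta_pos":[-35,0,47],"roll":0,"jaw":40},
    {"delta_pos":[-40,0,47],"roll":0,"jaw":40},
    {"delta_pos":[-45,0,47],"roll":0,"jaw":40},
    {"delta_pos":[-50,0,48],"roll":0,"jaw":40},
    {"delta_pos":[-54,0,49],"roll":0,"jaw":40},
    {"delta_pos":[-58,0,50],"roll":0,"jaw":40},
    {"delta_pos":[-58,0,50],"roll":0,"jaw":40},
  ],
  squeeze=4,
)

```text
time_s: 7.18
ee_pos: [483.9, 192.9, 54.2]
ee_rot: [180.0, 0.1, 104.8]
force: [0.6, -0.8, 2.7]
gripper_width: 60.3
gripper_force: 4.0
```

```bash
python3 - <<'E'
from h import *
f=grab('side'); F=210/np.tan(np.radians(f['fov_y'])/2); p=np.array(f['R'])@np.array(env.state()['ee_pos'])+f['t']; u,v=int(F*p[0]/p[2]+f['cx']),int(F*p[1]/p[2]+f['cy']); print(u,v,env.state()['force'])
v0=max(0,v-70);u0=max(0,u-80)
cv2.imwrite('pics/s4.png',cv2.resize(f['img'][v0:v0+130,u0:u0+170],None,fx=4,fy=4,interpolation=cv2.INTER_CUBIC))
W=cloud(f); print(v0,u0)
for k in range(v-25,v+30,3): print(k,W[k,u].round(0),f['img'][k,u])
E
```

```text
276 304 [ 0.86668224 -0.63837027  0.93087639]
234 196
279 [476. 216. 193.] [41 34 30]
282 [475. 216. 184.] [40 38 29]
285 [476. 215. 170.] [ 9 15 14]
288 [502. 153.  47.] [80 83 88]
291 [490. 180.  84.] [61 59 62]
294 [473. 221. 150.] [51 48 49]
297 [486. 190.  80.] [97 96 96]
300 [486. 188.  64.] [91 88 90]
303 [483. 195.  65.] [82 79 81]
306 [480. 202.  67.] [80 79 81]
309 [476. 210.  71.] [77 74 75]
312 [473. 217.  72.] [151 150 150]
315 [476. 210.  45.] [3 0 0]
318 [482. 195.   1.] [93 96 99]
321 [480. 201.  -0.] [91 94 97]
324 [476. 209.   5.] [108 112 115]
327 [474. 214.   0.] [153 158 162]
330 [470. 221.   3.] [151 157 161]
333 [468. 225.  -2.] [154 158 163]
```

View pics/s4.png

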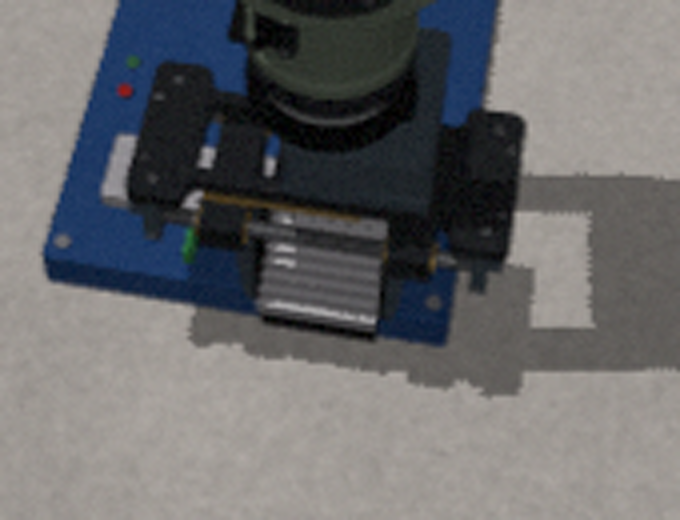

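The picture shows the fins up between the fingers at crop px (320,280), tilted about 15° past upright. I'll set the module on the bench clear of the fixture and let go so it falls flat.

Request:
arm_command(
  rows=[
    {"delta_pos":[0,0,-15],"roll":0,"jaw":40},
    {"delta_pos":[5,0,-25],"roll":0,"jaw":40},
    {"delta_pos":[20,0,-25],"roll":0,"jaw":40},
    {"delta_pos":[40,0,-25],"roll":0,"jaw":40},
    {"delta_pos":[55,0,-25],"roll":0,"jaw":40},
    {"delta_pos":[60,0,-15],"roll":0,"jaw":40},
    {"delta_pos":[60,0,0],"roll":0,"jaw":40},
    {"delta_pos":[60,0,12],"roll":0,"jaw":40},
    {"delta_pos":[60,0,18],"roll":0,"jaw":40},
    {"delta_pos":[61,0,22],"roll":0,"jaw":40},
    {"delta_pos":[63,0,25],"roll":0,"jaw":40},
    {"delta_pos":[65,0,26],"roll":0,"jaw":40},
    {"delta_pos":[67,0,26],"roll":0,"jaw":40},
    {"delta_pos":[69,0,26],"roll":0,"jaw":40},
    {"delta_pos":[69,0,26],"roll":0,"jaw":40},
  ],
  squeeze=4,
)

```text
time_s: 8.48
ee_pos: [465.9, 261.4, 28.8]
ee_rot: [179.9, -0.0, 104.8]
force: [-0.0, 0.4, -2.7]
gripper_width: 60.3
gripper_force: 4.0
```

Request:
arm_command(
  rows=[
    {"delta_pos":[0,0,0],"roll":0,"jaw":80},
    {"delta_pos":[0,0,0],"roll":0,"jaw":100},
    {"delta_pos":[0,0,0],"roll":0,"jaw":100},
    {"delta_pos":[0,0,0],"roll":0,"jaw":100},
    {"delta_pos":[0,0,0],"roll":0,"jaw":100},
    {"delta_pos":[0,0,-30],"roll":0,"jaw":100},
    {"delta_pos":[0,0,-70],"roll":0,"jaw":100},
    {"delta_pos":[0,0,-110],"roll":0,"jaw":100},
    {"delta_pos":[-30,0,-130],"roll":0,"jaw":100},
    {"delta_pos":[-70,0,-130],"roll":0,"jaw":100},
    {"delta_pos":[-110,0,-130],"roll":0,"jaw":100},
    {"delta_pos":[-150,0,-130],"roll":0,"jaw":100},
    {"delta_pos":[-190,0,-130],"roll":0,"jaw":100},
    {"delta_pos":[-230,0,-130],"roll":0,"jaw":100},
    {"delta_pos":[-260,0,-130],"roll":0,"jaw":100},
    {"delta_pos":[-260,0,-130],"roll":0,"jaw":100},
  ],
)

```text
time_s: 9.82
ee_pos: [533.5, 4.4, 158.5]
ee_rot: [180.0, 0.2, 104.5]
force: [0.8, -0.3, 0.1]
gripper_width: 91.3
gripper_force: 0.0
```

```bash
python3 - <<'E'
from h import *
f=grab('side'); F=210/np.tan(np.radians(f['fov_y'])/2)
cv2.imwrite('pics/s5.png',cv2.resize(f['img'][230:390,150:350],None,fx=3.5,fy=3.5,interpolation=cv2.INTER_CUBIC))
f=grab('top'); cv2.imwrite('pics/t5.png',cv2.resize(f['img'][160:290,150:310],None,fx=4.5,fy=4.5,interpolation=cv2.INTER_CUBIC))
print(env.state()['ee_pos'])
E
```

```text
[532.1972978    8.42468372 158.3335784 ]
```

View pics/t5.png

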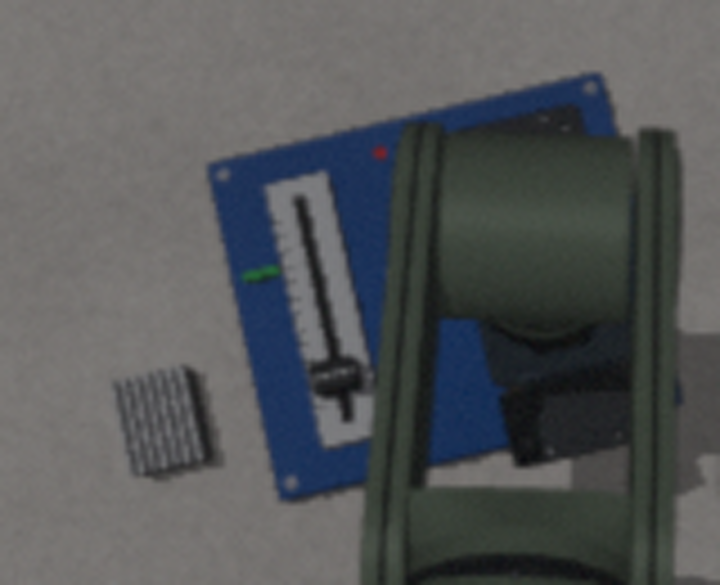

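View pics/s5.png

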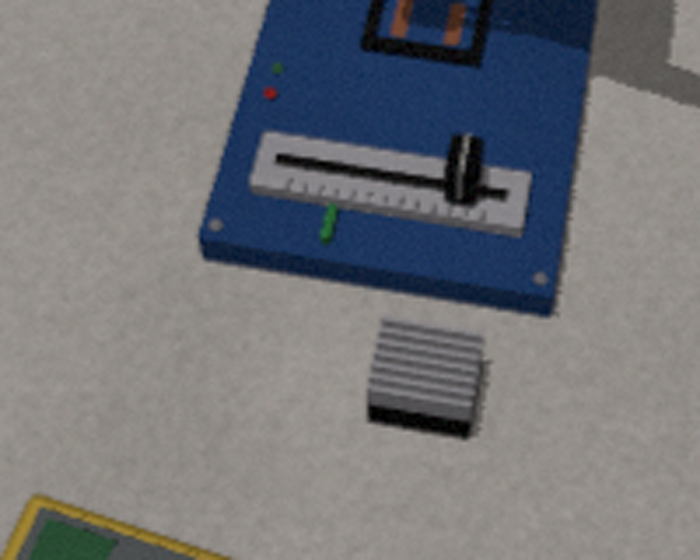

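The module stands upright with its fins up at top px (187,253) and side px (273,336). The fader grip is at the near end, and the nest is clear.

```bash
cat > m.py <<'E'
from h import *
def modtop(f,near,box=22):
    Z=cloud(f)[...,2]; p=blob((Z>38)&(Z<54),near,box); return len(p),rect(rays(f,p,46))
E
python3 - <<'E'
from m import *
for n,mod,nest in (('top',(187,253),(268,217)),('side',(273,334),(272,235))):
    f=grab(n); print(n,'module',modtop(f,mod,24))
    f['img']=np.load(n+'1.npz')['img']; W=np.load(n+'1.npz')['W']
    hsv=cv2.cvtColor(f['img'],cv2.COLOR_BGR2HSV); blue=(hsv[...,0]>100)&(hsv[...,0]<125)&(hsv[...,1]>150)&(hsv[...,2]>70)
    u,v=nest; p=blob(~blue,nest,26); q=cv2.convexHull(np.int32(p))[:,0]
    print(' nest outer rim @39',len(p),rect(rays(f,q,39)),'lo',u-26,p.min(0),p.max(0))
    cop=(hsv[...,0]<20)&(hsv[...,1]>80); cop[:v-18]=0; cop[v+18:]=0; cop[:,:u-18]=0; cop[:,u+18:]=0
    vv,uu=np.where(cop); print(' copper both @30',len(uu),rect(rays(f,np.c_[uu,vv],30)))
E
```

```text
top module (99, (array([463.7, 262.8]), array([59.7, 17.9]), 14.2))
 nest outer rim @39 342 (array([572. ,  19.7]), array([82.3, 68.4]), 15.2) lo 242 [254 201] [282 234]
 copper both @30 66 (array([572.5,  20.6]), array([44.5, 30.4]), 15.3)
side module (697, (array([467.1, 251.5]), array([60.2, 50.9]), 15.1))
 nest outer rim @39 680 (array([572.6,  21.6]), array([83.9, 73.4]), 14.6) lo 246 [252 220] [291 249]
 copper both @30 95 (array([577. ,  14.7]), array([71.2, 62.2]), 18.6)
```

```bash
cat > m2.py <<'E'
from h import *
a=np.radians(14.9); EX=np.array([np.cos(a),np.sin(a)]); EY=np.array([-np.sin(a),np.cos(a)])
def edges(n,near,box=24):
    f=grab(n); Z=cloud(f)[...,2]; p=blob((Z>14)&(Z<60),near,box); R=rays(f,p,46)[:,:2]
    x,y=R@EX,R@EY; m=np.abs(x-np.median(x))<20
    # robust column-wise extremes along y
    b=np.round(x[m]/4); hi=np.median([y[m][b==k].max() for k in set(b)]); lo=np.median([y[m][b==k].min() for k in set(b)])
    return n,len(p),'x',x.min().round(1),x.max().round(1),'ylo',lo.round(1),'yhi',hi.round(1)
E
python3 - <<'E'
from m2 import *
print('nest along EX,EY',np.array([572.2,20])@EX,np.array([572.2,20])@EY)
print(edges('top',(187,253))); print(edges('side',(273,334)))
E
```

```text
nest along EX,EY 558.1030484507586 -127.80386265669061
('top', 408, 'x', np.float64(483.5), np.float64(545.7), 'ylo', np.float64(93.6), 'yhi', np.float64(142.8))
('side', 871, 'x', np.float64(484.9), np.float64(546.2), 'ylo', np.float64(98.2), 'yhi', np.float64(157.5))
```

Request:
arm_command(
  rows=[
    {"delta_pos":[40,0,0],"roll":0,"jaw":100},
    {"delta_pos":[80,0,0],"roll":0,"jaw":100},
    {"delta_pos":[120,-1,0],"roll":0,"jaw":100},
    {"delta_pos":[160,-1,0],"roll":0,"jaw":100},
    {"delta_pos":[200,-2.4,0],"roll":0,"jaw":100},
    {"delta_pos":[235,-2.4,0],"roll":0,"jaw":100},
    {"delta_pos":[247.6,-2.4,0],"roll":0,"jaw":100},
    {"delta_pos":[247.6,-2.4,30],"roll":0,"jaw":100},
    {"delta_pos":[247.6,-2.4,65],"roll":0,"jaw":100},
    {"delta_pos":[247.6,-2.4,100],"roll":0,"jaw":100},
    {"delta_pos":[247.6,-2.4,125],"roll":0,"jaw":100},
    {"delta_pos":[247.6,-2.4,138.5],"roll":0,"jaw":100},
    {"delta_pos":[247.6,-2.4,138.5],"roll":0,"jaw":100},
    {"delta_pos":[247.6,-2.4,138.5],"roll":0,"jaw":100},
  ],
)

```text
time_s: 11.28
ee_pos: [466.1, 248.2, 19.6]
ee_rot: [-179.9, 0.0, 104.9]
force: [-0.7, -0.4, 0.4]
gripper_width: 91.0
gripper_force: 0.0
```

Request:
arm_command(
  rows=[
    {"delta_pos":[0,0,0],"roll":0,"jaw":30},
    {"delta_pos":[0,0,0],"roll":0,"jaw":30},
    {"delta_pos":[0,0,0],"roll":0,"jaw":30},
    {"delta_pos":[0,0,0],"roll":0,"jaw":30},
    {"delta_pos":[0,0,0],"roll":0,"jaw":30},
    {"delta_pos":[0,0,0],"roll":0,"jaw":30},
    {"delta_pos":[0,0,0],"roll":0,"jaw":30},
    {"delta_pos":[0,0,0],"roll":0,"jaw":30},
  ],
  squeeze=20,
)

```text
time_s: 11.95
ee_pos: [467.5, 248.5, 20.8]
ee_rot: [179.9, -0.0, 104.8]
force: [1.3, 0.2, 5.8]
gripper_width: 60.0
gripper_force: 20.0
```

```bash
python3 - <<'E'
from m2 import *
s=env.state(); p=s['ee_pos'][:2]; print(s['ee_pos'],s['ee_rot'],p@EX,p@EY)
f=grab('side'); W=cloud(f)
P=W[315:350,240:305].reshape(-1,3); P=P[np.isfinite(P[:,0])]; P=P[(P[:,2]>20)&(P[:,2]<54)]
print(len(P),(P[:,:2]@EY).max(),np.percentile(P[:,:2]@EX,[2,98]))
E
```

```text
[467.49956157 248.45619443  20.78159536] [ 1.79857743e+02 -1.92614645e-02  1.04831441e+02] 515.6666286392347 119.89265498848637
675 146.5037643988646 [478.56427993 549.72996044]
```

Request:
arm_command(
  rows=[
    {"delta_pos":[0,0,-35],"roll":0,"jaw":30},
    {"delta_pos":[0,0,-75],"roll":0,"jaw":30},
    {"delta_pos":[0,0,-105],"roll":0,"jaw":30},
    {"delta_pos":[-25,5,-110],"roll":0,"jaw":30},
    {"delta_pos":[-60,12,-110],"roll":0,"jaw":30},
    {"delta_pos":[-98,18,-110],"roll":0,"jaw":30},
    {"delta_pos":[-136,25,-110],"roll":0,"jaw":30},
    {"delta_pos":[-174,31,-110],"roll":0,"jaw":30},
    {"delta_pos":[-210,37,-110],"roll":0,"jaw":30},
    {"delta_pos":[-235,42,-110],"roll":0,"jaw":30},
    {"delta_pos":[-248.8,43.2,-110],"roll":0,"jaw":30},
    {"delta_pos":[-248.8,43.2,-110],"roll":0,"jaw":30},
    {"delta_pos":[-248.8,43.2,-80],"roll":0,"jaw":30},
    {"delta_pos":[-248.8,43.2,-60],"roll":0,"jaw":30},
    {"delta_pos":[-248.8,43.2,-50],"roll":0,"jaw":30},
    {"delta_pos":[-248.8,43.2,-50],"roll":0,"jaw":30},
    {"delta_pos":[-248.8,43.2,-50],"roll":0,"jaw":30},
  ],
)

```text
time_s: 13.42
ee_pos: [571.5, 19.5, 69.8]
ee_rot: [-179.9, -0.0, 104.9]
force: [0.1, -0.2, -1.2]
gripper_width: 60.2
gripper_force: 20.0
```

```bash
python3 - <<'E'
from m2 import *
s=env.state(); p=s['ee_pos'][:2]; print(s['ee_pos'],p@EX,p@EY,s['force'])
f=grab('side'); cv2.imwrite('pics/s6.png',cv2.resize(f['img'][170:290,190:350],None,fx=4.5,fy=4.5,interpolation=cv2.INTER_CUBIC))
E
```

```text
[571.48285138  19.51948514  69.76708595] 557.2864570525408 -128.08381829945796 [ 0.07382835 -0.20870595 -1.15727587]
```

View pics/s6.png

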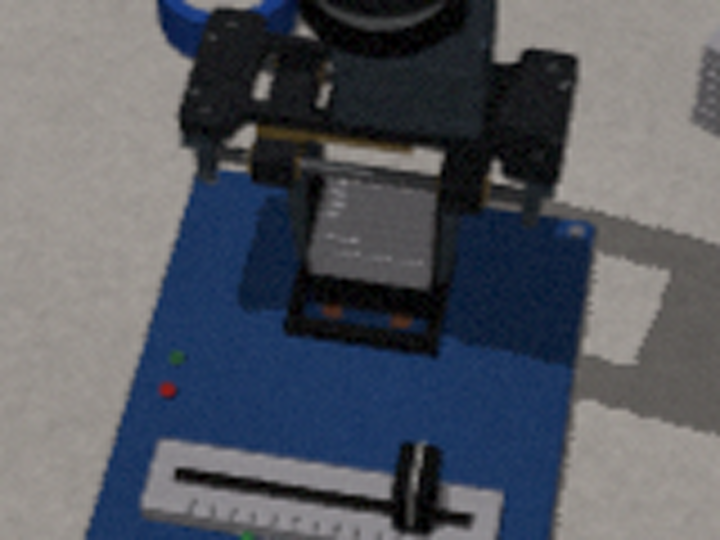

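The held module hovers centred above the nest; the rim's +y inner edge shows below it at crop px (365,320). Lowering gently.

Request:
arm_command(
  rows=[
    {"delta_pos":[0,0.3,5],"roll":0,"jaw":30},
    {"delta_pos":[0,0.3,9],"roll":0,"jaw":30},
    {"delta_pos":[0,0.3,12],"roll":0,"jaw":30},
    {"delta_pos":[0,0.3,14],"roll":0,"jaw":30},
    {"delta_pos":[0,0.3,15],"roll":0,"jaw":30},
    {"delta_pos":[0,0.3,15],"roll":0,"jaw":30},
  ],
)

```text
time_s: 13.97
ee_pos: [572.7, 18.7, 54.9]
ee_rot: [179.9, 0.0, 104.8]
force: [1.0, 0.3, -3.0]
gripper_width: 59.9
gripper_force: 20.0
```

Request:
arm_command(
  rows=[
    {"delta_pos":[0,0,2],"roll":0,"jaw":30},
    {"delta_pos":[0,0,3.5],"roll":0,"jaw":30},
    {"delta_pos":[0,0,4.5],"roll":0,"jaw":30},
    {"delta_pos":[0,0,4.5],"roll":0,"jaw":30},
  ],
)

```text
time_s: 14.3
ee_pos: [572.7, 18.7, 50.8]
ee_rot: [179.9, 0.0, 104.8]
force: [1.2, 0.8, 0.5]
gripper_width: 59.9
gripper_force: 20.0
```

Request:
arm_command(
  rows=[
    {"delta_pos":[0,0,0],"roll":0,"jaw":60},
    {"delta_pos":[0,0,0],"roll":0,"jaw":85},
    {"delta_pos":[0,0,0],"roll":0,"jaw":100},
    {"delta_pos":[0,0,0],"roll":0,"jaw":100},
    {"delta_pos":[0,0,0],"roll":0,"jaw":100},
    {"delta_pos":[0,0,-20],"roll":0,"jaw":100},
    {"delta_pos":[0,0,-50],"roll":0,"jaw":100},
    {"delta_pos":[0,0,-85],"roll":0,"jaw":100},
    {"delta_pos":[-20,0,-110],"roll":0,"jaw":100},
    {"delta_pos":[-60,0,-110],"roll":0,"jaw":100},
    {"delta_pos":[-100,0,-110],"roll":0,"jaw":100},
    {"delta_pos":[-140,0,-110],"roll":0,"jaw":100},
    {"delta_pos":[-180,0,-110],"roll":0,"jaw":100},
    {"delta_pos":[-200,0,-110],"roll":0,"jaw":100},
    {"delta_pos":[-200,0,-110],"roll":0,"jaw":100},
  ],
)

```text
time_s: 15.55
ee_pos: [624.0, -179.3, 159.9]
ee_rot: [-180.0, 0.1, 104.6]
force: [-0.6, 0.2, -0.3]
gripper_width: 91.2
gripper_force: 0.0
```

```bash
cat > fad.py <<'E'
from m2 import *
def fader():
    for n,fx,mk in (('top',(225,240),(207,220)),('side',(284,277),(244,294))):
        f=grab(n); W=cloud(f); Z=W[...,2]; img=f['img']; hsv=cv2.cvtColor(img,cv2.COLOR_BGR2HSV)
        reg=np.zeros(Z.shape,bool); P=W[...,:2]; y=P@EY; x=P@EX; reg=(Z>72)&(Z<100)&(y>-20)&(y<60)&(x>420)&(x<680)
        vv,uu=np.where(reg)
        if len(uu)<10: print(n,'fader hidden'); continue
        R=rays(f,np.c_[uu,vv],84.5)[:,:2]; fxx=R@EX
        k=img[vv,uu].mean(1)>110
        p=blob((hsv[...,0]>40)&(hsv[...,0]<85)&(hsv[...,1]>100),mk,10); M=rays(f,p,40)[:,:2]
        print(n,'fader x %.1f (%.1f..%.1f) line %.1f n%d y %.1f | marker x %.1f n%d y %.1f'%((fxx.min()+fxx.max())/2,fxx.min(),fxx.max(),fxx[k].mean() if k.any() else 0,k.sum(),(R@EY).mean(),(M@EX).mean(),len(p),(M@EY).mean()))
E
python3 - <<'E'
from fad import *
fader(); print(edges('side',(272,225)),edges('top',(268,217)))
f=grab('side'); W=cloud(f); P=W[195:250,245:300].reshape(-1,3); P=P[np.isfinite(P[:,0])&(P[:,2]>68)&(P[:,2]<86)]; c=P.mean(0); print(len(P),c.round(1),np.linalg.svd(P-c)[2][2].round(3),np.median(P[:,2]))
cv2.imwrite('pics/s7.png',cv2.resize(f['img'][170:320,190:350],None,fx=4,fy=4,interpolation=cv2.INTER_CUBIC))
s=env.state(); print(s['ee_pos'],s['time_s'])
E
```

```text
top fader x 513.0 (503.0..522.9) line 0.0 n0 y 3.8 | marker x 589.3 n19 y 38.8
side fader x 513.4 (503.4..523.4) line 513.9 n2 y 9.1 | marker x 590.9 n33 y 39.9
('side', 1198, 'x', np.float64(500.5), np.float64(628.5), 'ylo', np.float64(-186.0), 'yhi', np.float64(-79.4)) ('top', 1946, 'x', np.float64(479.8), np.float64(640.5), 'ylo', np.float64(-194.9), 'yhi', np.float64(-59.9))
492 [569.7  22.   75.7] [ 0.009 -0.032 -0.999] 76.1410347641847
[ 623.03408069 -173.2441336   160.38462281] 15.8
```

View pics/s7.png

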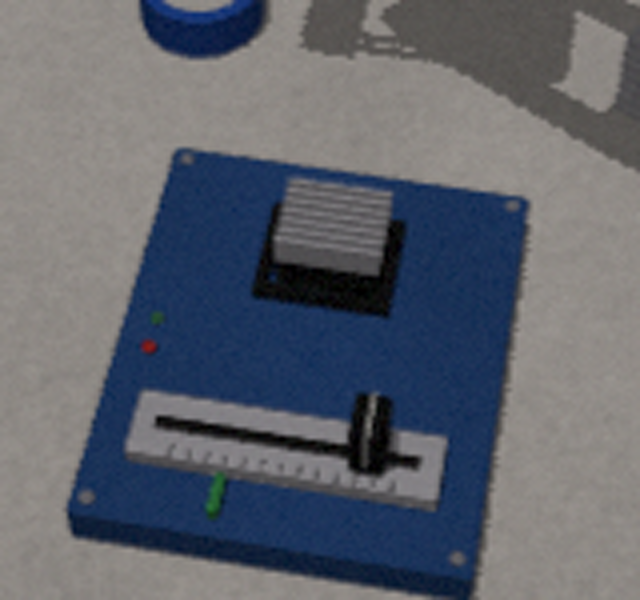

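The module is seated flat, fins up: its top is at z≈76 with a vertical normal, in the rim at crop px (330,230). The fader is about 77 mm short of the marker, so next I grip it.

Request:
arm_command(
  rows=[
    {"delta_pos":[40,-6,0],"roll":0,"jaw":100},
    {"delta_pos":[80,-12,0],"roll":0,"jaw":100},
    {"delta_pos":[120,-18,0],"roll":0,"jaw":100},
    {"delta_pos":[160,-24,0],"roll":0,"jaw":100},
    {"delta_pos":[200,-30,0],"roll":0,"jaw":100},
    {"delta_pos":[240,-36,0],"roll":0,"jaw":100},
    {"delta_pos":[280,-42,0],"roll":0,"jaw":100},
    {"delta_pos":[315,-44.3,0],"roll":0,"jaw":100},
    {"delta_pos":[331.6,-44.3,0],"roll":0,"jaw":100},
    {"delta_pos":[331.6,-44.3,0],"roll":0,"jaw":100},
    {"delta_pos":[331.6,-44.3,30],"roll":0,"jaw":100},
    {"delta_pos":[331.6,-44.3,65],"roll":0,"jaw":100},
    {"delta_pos":[331.6,-44.3,92],"roll":0,"jaw":100},
    {"delta_pos":[331.6,-44.3,106],"roll":0,"jaw":100},
    {"delta_pos":[331.6,-44.3,106],"roll":0,"jaw":100},
    {"delta_pos":[331.6,-44.3,106],"roll":0,"jaw":100},
  ],
)

```text
time_s: 17.13
ee_pos: [495.5, 134.3, 54.3]
ee_rot: [-179.9, 0.0, 104.9]
force: [0.0, 0.3, 1.3]
gripper_width: 90.7
gripper_force: 0.0
```

Request:
arm_command(
  rows=[
    {"delta_pos":[0,0,0],"roll":0,"jaw":0},
    {"delta_pos":[0,0,0],"roll":0,"jaw":0},
    {"delta_pos":[0,0,0],"roll":0,"jaw":0},
    {"delta_pos":[0,0,0],"roll":0,"jaw":0},
    {"delta_pos":[0,0,0],"roll":0,"jaw":0},
    {"delta_pos":[0,0,0],"roll":0,"jaw":0},
    {"delta_pos":[0,0,0],"roll":0,"jaw":0},
    {"delta_pos":[0,0,0],"roll":0,"jaw":0},
    {"delta_pos":[0,0,0],"roll":0,"jaw":0},
    {"delta_pos":[0,0,0],"roll":0,"jaw":0},
    {"delta_pos":[0,0,0],"roll":0,"jaw":0},
    {"delta_pos":[0,0,0],"roll":0,"jaw":0},
    {"delta_pos":[0,0,0],"roll":0,"jaw":0},
    {"delta_pos":[0,0,0],"roll":0,"jaw":0},
  ],
  squeeze=8,
)

```text
time_s: 18.3
ee_pos: [496.0, 134.6, 54.4]
ee_rot: [180.0, 0.0, 104.8]
force: [1.3, -0.4, -0.8]
gripper_width: 20.1
gripper_force: 8.0
```

Request:
arm_command(
  rows=[
    {"delta_pos":[0,8,0],"roll":0,"jaw":0},
    {"delta_pos":[0,18,0],"roll":0,"jaw":0},
    {"delta_pos":[0,28,0],"roll":0,"jaw":0},
    {"delta_pos":[0,38,0],"roll":0,"jaw":0},
    {"delta_pos":[0,48,0],"roll":0,"jaw":0},
    {"delta_pos":[0,58,0],"roll":0,"jaw":0},
    {"delta_pos":[0,67,0],"roll":0,"jaw":0},
    {"delta_pos":[0,73,0],"roll":0,"jaw":0},
    {"delta_pos":[0,77,0],"roll":0,"jaw":0},
    {"delta_pos":[0,77,0],"roll":0,"jaw":0},
    {"delta_pos":[0,77,0],"roll":0,"jaw":0},
    {"delta_pos":[0,77,0],"roll":0,"jaw":0},
  ],
)

```text
time_s: 19.3
ee_pos: [570.7, 154.4, 54.4]
ee_rot: [179.9, 0.0, 104.8]
force: [2.8, 0.0, 0.1]
gripper_width: 20.3
gripper_force: 8.0
```

Request:
arm_command(
  rows=[
    {"delta_pos":[0,0,0],"roll":0,"jaw":50},
    {"delta_pos":[0,0,0],"roll":0,"jaw":60},
    {"delta_pos":[0,0,0],"roll":0,"jaw":60},
    {"delta_pos":[0,0,0],"roll":0,"jaw":60},
    {"delta_pos":[0,0,0],"roll":0,"jaw":60},
    {"delta_pos":[0,0,-30],"roll":0,"jaw":60},
    {"delta_pos":[0,0,-70],"roll":0,"jaw":60},
    {"delta_pos":[0,0,-110],"roll":0,"jaw":60},
    {"delta_pos":[-40,0,-110],"roll":0,"jaw":60},
    {"delta_pos":[-80,0,-110],"roll":0,"jaw":60},
    {"delta_pos":[-120,0,-110],"roll":0,"jaw":60},
    {"delta_pos":[-160,0,-110],"roll":0,"jaw":60},
    {"delta_pos":[-200,0,-110],"roll":0,"jaw":60},
    {"delta_pos":[-240,0,-110],"roll":0,"jaw":60},
    {"delta_pos":[-280,0,-110],"roll":0,"jaw":60},
    {"delta_pos":[-320,0,-110],"roll":0,"jaw":60},
    {"delta_pos":[-340,0,-110],"roll":0,"jaw":60},
    {"delta_pos":[-340,0,-110],"roll":0,"jaw":60},
  ],
)

```text
time_s: 20.8
ee_pos: [657.7, -179.4, 163.8]
ee_rot: [-180.0, 0.1, 104.6]
force: [-0.5, 0.0, -0.6]
gripper_width: 55.0
gripper_force: 0.0
```

```bash
python3 - <<'E'
from fad import *
fader(); f=grab('side'); a=f['img'][190:320,190:350]
cv2.imwrite('pics/s8.png',cv2.resize(a,None,fx=4.5,fy=4.5,interpolation=cv2.INTER_CUBIC))
s=env.state(); print(s['ee_pos'],s['time_s'])
E
```

```text
top fader x 588.1 (577.4..598.8) line 0.0 n0 y 3.6 | marker x 589.3 n19 y 38.8
side fader x 588.4 (577.6..599.2) line 589.9 n3 y 8.9 | marker x 590.8 n32 y 40.3
[ 656.7800702  -173.76133826  164.13091274] 20.95
```

View pics/s8.png

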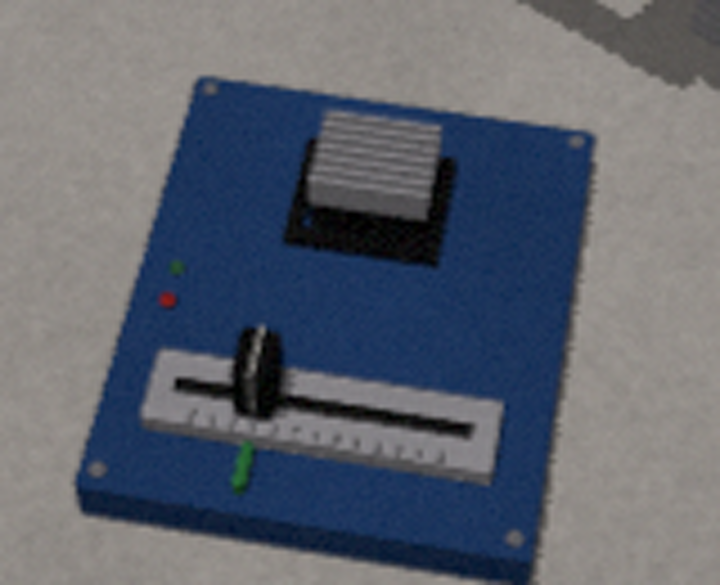

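The fader line is at crop px (262,360), about 1.3 mm short of the marker (245,465) on average. I'll regrip and nudge it.

Request:
arm_command(
  rows=[
    {"delta_pos":[40,0,0],"roll":0,"jaw":60},
    {"delta_pos":[80,0,0],"roll":0,"jaw":60},
    {"delta_pos":[120,0,0],"roll":0,"jaw":60},
    {"delta_pos":[160,0,0],"roll":0,"jaw":60},
    {"delta_pos":[200,0,0],"roll":0,"jaw":60},
    {"delta_pos":[240,0,0],"roll":0,"jaw":60},
    {"delta_pos":[280,0,0],"roll":0,"jaw":60},
    {"delta_pos":[320,0,0],"roll":0,"jaw":60},
    {"delta_pos":[340,0,0],"roll":0,"jaw":60},
    {"delta_pos":[340,0,0],"roll":0,"jaw":60},
    {"delta_pos":[340,0,0],"roll":0,"jaw":60},
    {"delta_pos":[340,0,35],"roll":0,"jaw":60},
    {"delta_pos":[340,0,70],"roll":0,"jaw":60},
    {"delta_pos":[340,0,100],"roll":0,"jaw":60},
    {"delta_pos":[340,0,110],"roll":0,"jaw":60},
    {"delta_pos":[340,0,110],"roll":0,"jaw":60},
    {"delta_pos":[340,0,110],"roll":0,"jaw":60},
  ],
)

```text
time_s: 22.37
ee_pos: [570.8, 153.9, 55.1]
ee_rot: [180.0, 0.0, 104.8]
force: [0.4, -0.0, 0.6]
gripper_width: 55.2
gripper_force: 0.0
```

Request:
arm_command(
  rows=[
    {"delta_pos":[0,0,0],"roll":0,"jaw":0},
    {"delta_pos":[0,0,0],"roll":0,"jaw":0},
    {"delta_pos":[0,0,0],"roll":0,"jaw":0},
    {"delta_pos":[0,0,0],"roll":0,"jaw":0},
    {"delta_pos":[0,0,0],"roll":0,"jaw":0},
    {"delta_pos":[0,0,0],"roll":0,"jaw":0},
    {"delta_pos":[0,0,0],"roll":0,"jaw":0},
    {"delta_pos":[0,0,0],"roll":0,"jaw":0},
    {"delta_pos":[0,0.5,0],"roll":0,"jaw":0},
    {"delta_pos":[0,1.0,0],"roll":0,"jaw":0},
    {"delta_pos":[0,1.0,0],"roll":0,"jaw":0},
    {"delta_pos":[0,1.0,0],"roll":0,"jaw":0},
    {"delta_pos":[0,1.0,0],"roll":0,"jaw":0},
  ],
  squeeze=15,
)

```text
time_s: 23.45
ee_pos: [571.2, 154.6, 55.0]
ee_rot: [180.0, 0.0, 104.8]
force: [-1.6, -0.5, 5.0]
gripper_width: 19.9
gripper_force: 15.0
```

Request:
arm_command(
  rows=[
    {"delta_pos":[0,0,0],"roll":0,"jaw":50},
    {"delta_pos":[0,0,0],"roll":0,"jaw":60},
    {"delta_pos":[0,0,0],"roll":0,"jaw":60},
    {"delta_pos":[0,0,0],"roll":0,"jaw":60},
    {"delta_pos":[0,0,0],"roll":0,"jaw":60},
    {"delta_pos":[0,0,-30],"roll":0,"jaw":60},
    {"delta_pos":[0,0,-70],"roll":0,"jaw":60},
    {"delta_pos":[0,0,-110],"roll":0,"jaw":60},
    {"delta_pos":[-40,0,-110],"roll":0,"jaw":60},
    {"delta_pos":[-80,0,-110],"roll":0,"jaw":60},
    {"delta_pos":[-120,0,-110],"roll":0,"jaw":60},
    {"delta_pos":[-160,0,-110],"roll":0,"jaw":60},
    {"delta_pos":[-200,0,-110],"roll":0,"jaw":60},
    {"delta_pos":[-240,0,-110],"roll":0,"jaw":60},
    {"delta_pos":[-280,0,-110],"roll":0,"jaw":60},
    {"delta_pos":[-320,0,-110],"roll":0,"jaw":60},
    {"delta_pos":[-340,0,-110],"roll":0,"jaw":60},
    {"delta_pos":[-340,0,-110],"roll":0,"jaw":60},
  ],
)

```text
time_s: 24.95
ee_pos: [658.8, -179.1, 163.6]
ee_rot: [-180.0, 0.1, 104.6]
force: [0.9, -1.1, 0.8]
gripper_width: 54.7
gripper_force: 0.0
```

```bash
python3 - <<'E'
from fad import *
fader(); fader(); s=env.state(); print(s['ee_pos'],s['time_s'])
f=grab('side'); W=cloud(f); P=W[195:250,245:300].reshape(-1,3); P=P[np.isfinite(P[:,0])&(P[:,2]>68)&(P[:,2]<86)]; c=P.mean(0); print(len(P),c.round(1),np.linalg.svd(P-c)[2][2].round(3))
E
```

```text
top fader x 589.0 (578.6..599.4) line 0.0 n0 y 3.9 | marker x 589.3 n19 y 38.8
side fader x 589.2 (578.6..599.8) line 590.4 n2 y 9.1 | marker x 590.8 n32 y 40.3
top fader x 589.0 (578.6..599.4) line 0.0 n0 y 3.9 | marker x 589.3 n19 y 38.8
side fader x 589.2 (578.6..599.8) line 590.4 n2 y 8.8 | marker x 590.8 n32 y 40.3
[ 657.798176   -172.95259308  164.26235201] 25.15
488 [569.6  21.9  75.7] [ 0.021 -0.037 -0.999]
```

```bash
python3 -c "
from workcell import env; print(env.job_done())"
```

```text
the job is handed in; nothing more can be done
None
```

The power module is seated flat in the nest with its fins up and released, the fader's white line matches the green marker to within about 1 mm (1.6 mm in the worst camera view), and the job is handed in at about 25 s of the 64 s limit.

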